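# Rinsed sample tube onto the free drying peg

### The arm

A 7-joint arm with a two-finger parallel gripper is mounted at the origin on the work surface. World frame = base frame: x ahead of the robot, y to its left, z up, the work surface at z = 0. Lengths are in m, angles in rad, forces in N, time in s.
With the tool pointing down it reaches from about 0.425 to 0.975 m from the base axis. Payload 16.7 kg.
Tool frame: the origin (TCP) lies at the very end of the fingers, on their centre line; the grasp point (between the pads) lies 19 mm behind it; z points along the fingers, y is the line along which they close (so a half turn about z gives the same grasp; the last joint's range is limited). The gripper opens to 85 mm and grips with 20 to 120 N. Pads are 22 mm wide; open, the fingers measure 114 mm over their backs; the gripper's body (76 mm by 85 mm) begins 54 mm behind the grasp point. The pads swing forward as they close: fully open they stand 13 mm farther back than shut.
Start: joints at [1.022, 0.426, 0.074, 1.606, -0.034, 1.111, -0.067], TCP at [0.262, -0.622, 0.231] pointing down, gripper open.
Joint ranges: [-2.85, 2.85], [-0.5, 2.14], [-1.23, 1.37], [0.21, 2.46], [-1.02, 4.16], [0.16, 2.05], [-2.73, 2.73]. Speed limits (rad/s): [1.89, 1.89, 2.39, 2.39, 3.01, 3.01, 3.01].

### API

Orientations are given as a unit quaternion [w, x, y, z].
In Python, from cell import robot, cams gives the robot as it stands.
- The arm moves only by the tool jog_arm, never from a script. Its argument "deltas" is a list that holds one entry, the list of rows, each a list of 5 numbers: the opening, from -1 (shut) to 1 (fully open), then the shift along the tool's x, y, z as a fraction of full scale, then the turn about the tool's z as a fraction of full scale. In form: [[[hand, tx, ty, tz, yaw], ...]]. A call has 1 to 10 rows; each row is the pose to reach, as a shift and turn from the pose commanded when the call began, along the tool's axes at that moment; what a row does not reach only later rows make up. Full scale, the value 1, is 120 mm for a shift and 1.5 rad for a turn. A row lasts 1/12 s, in which the tool goes at most 41.7 mm and 7.16 degrees, less where a joint would pass 70% of its speed; a pose out of reach is approached as far as the arm can. A call with a number of a shift or a turn outside -1 to 1 is refused whole. A call with a gripper value outside its range is refused whole. The fingers move at their own pace and stop on an object; "squeeze" is the grip in N (left out, the last holds). Time passes only in rows, so rows that repeat a pose let the fingers close. It gives the time, the measured TCP pose, the force, the opening and the grip force at its end, in the units of the state.
- robot.get_obs(): the state, without advancing time (a new reading comes with each control period).
- cams.capture(name): name is "scene" or "top"; returns the picture (384x512x3 uint8, red, green, blue); there is no depth.
- cams.get_calibration(name): a dict with "K" (3x3 intrinsics, pixels), "camera_from_world" (4x4, takes a point from world to camera coordinates). Camera axes: x right, y up, looking along -z (the intrinsics and any distortion apply to the point x, -y, -z); pixel columns grow to the right and rows downward; lengths in m; the calibration is good to about 2 mm. A picture is of the moment at which its call begins. get_calibration takes no time and is no camera call.
- robot.job_done(): hands the job in; it is judged then, once.
The state is a dict: "time_s": time; "joints": joint angles; "joint_vel": joint speeds; "tau": joint torques, N m; "ee_pos": TCP position; "eef_rot": TCP orientation; "wrist_force": force on the tool from outside, world axes, zero at the start; "wrist_torque": the same for the moment, N m; "opening": finger opening in m; "finger_force": force on a finger pad.
Only numpy, scipy, OpenCV 4.12 (cv2) and the standard library are available. Lean on these libraries where they do the work, as an engineer would, in place of code of your own. Each camera call takes 0.05 s, during which the arm holds its last target. There are 200 camera calls.

### The job

In this crime-lab corner, take the rinsed amber glass tube out of the sloping draining cradle, turn it mouth-down and lower it over the one empty drying peg until its rim sits flush on the peg's foot and the tube stands straight. Set it down gently, never let it drop, and leave the two tubes already drying, the standing torch and the closed powder jar where they are.

Things in the scene. Friction and masses are not known exactly. Their poses are not given: they have to be found in the camera images.
- sample_tube: The tube to move: loose straight round amber glass tube, one end closed; outside diameter 46 mm, length 140 mm, wall 3.5 mm (bore 39 mm), about 0.13 kg. Origin: centre of the closed end's outer face; z axis runs along the tube from the closed end to the mouth. At the start it lies in the cradle, mouth low (z axis 30 degrees below level) and roughly towards the robot.
- sample_tube_rim (a point): Centre of the tube's open mouth, in the plane of the rim, 140 mm along the tube's z axis from its origin.
- cradle: Fixed steel V trough 48 mm wide on a grey plate 150 x 62 x 6 mm, sloping 30 degrees down to its -x. It carries the tube's mouth half; the 54 mm next to the closed end stick out free past its upper end (tube axis 90 to 118 mm above the table). A low stop at the rim's lowest point holds the tube; it lifts straight up and out. Origin: centre of the plate's underside.
- peg_free: The empty drying peg, fixed: upright steel pin 18 mm in diameter with a coned tip on a grey round foot 76 mm across, 8 mm thick; tip 88 mm above the foot's underside. Origin: centre of the foot's underside, z up. One of three alike pegs in a row about 130 mm apart, on a black mat 110 x 350 x 6 mm.
- peg_free_seat (a point): Centre of the empty peg's foot, on its upper face (where the rim must rest); the pin rises 80 mm above this point.
- dry_b: Shorter amber tube (46 mm diameter, 105 mm long) already drying mouth-down on a neighbouring peg, loose. Origin at the centre of its closed end, which is on top; z axis points down to its mouth.
- dry_c: Second shorter amber tube (46 mm diameter, 105 mm long) drying mouth-down on the remaining peg, loose. Origin at the centre of its closed end, on top; z axis points down.
- torch: Black torch standing on its head, 54 mm diameter at the foot, 165 mm tall, loose. Origin at the centre of its underside.
- powder_jar: Closed amber jar with black cap, 64 mm diameter, 75 mm tall, loose. Origin at the centre of its underside.
Things that resemble listed ones, but are neither listed nor needed, are in the scene too. What is shaped like the sample_tube but purple is not meant.

How it is judged:
By the outcome, as a careful person would: the job done as asked, in the order asked, and still so for the second after the job is handed in, with the robot touching nothing.
It also fails if it takes over 51 s, if anything falls off the work surface, if the arm or the gripper's body presses on something with over 40 N, if the wrist force passes 120 N, or if a joint passes its speed limit or range.

## Working session

There is one attempt and no reset: what is moved stays moved. The work goes in short steps, Python scripts to look and compute and a tool call to move; the robot and the scene stay as the last step left them, time stands still between calls to the robot, and variables do not carry over. Pictures are saved under pics/ and viewed, at most 10 in all, crops included, and the job is handed in when it is done.

Besides the shell and the picture viewer there is one more tool, called after "Request:" as a command line: name --argument value ..., lists and objects as JSON in quotes. jog_arm: Moves the arm, as the interface text tells. Its arguments: {"type":"object","properties":{"deltas":{"type":"array","items":{"type":"array","items":{"type":"array","items":{"type":"number"}}}},"squeeze":{"type":"number"}},"required":["deltas"]}

```bash
ls; mkdir -p pics; python3 - <<'E'
from cell import robot,cams
import cv2,numpy as np
for n in("scene","top"):
    im=cams.capture(n); cv2.imwrite(f"pics/{n}0.png",im[:,:,::-1])
    c=cams.get_calibration(n); print(n,{k:np.round(v,4).tolist() if not isinstance(v,str) else v for k,v in c.items()})
o=robot.get_obs(); print(o)
E
```

```text
pics
scene {'K': [[350.6604, 0.0, 259.7431], [0.0, 350.6604, 188.9466], [0.0, 0.0, 1.0]], 'camera_from_world': [[-0.6193, 0.7851, 0.009, 0.3492], [-0.5672, -0.4553, 0.6863, 0.2539], [0.5429, 0.4199, 0.7272, -1.2757], [0.0, 0.0, 0.0, 1.0]]}
top {'K': [[360.1864, 0.0, 254.9245], [0.0, 360.1864, 194.1227], [0.0, 0.0, 1.0]], 'camera_from_world': [[-0.0164, -0.9999, -0.0033, 0.0065], [0.9774, -0.0168, 0.2106, -0.5985], [-0.2107, 0.0003, 0.9776, -0.9321], [0.0, 0.0, 0.0, 1.0]]}
{'time_s': 0.1, 'joints': array([ 1.02248674,  0.4266558 ,  0.07390472,  1.60653453, -0.03411671,
        1.11078287, -0.06710336]), 'joint_vel': array([-8.73868173e-05, -4.07279715e-04, -8.99670351e-04, -2.45958538e-03,
        5.59681973e-04,  1.70031565e-04,  4.36302401e-04]), 'tau': array([ 6.04139423e-03, -9.51546693e+01,  3.77052069e+00, -4.64405036e+01,
        1.96565443e-02,  6.70343012e-03, -7.85541147e-05]), 'ee_pos': array([ 0.26193001, -0.62172049,  0.23069501]), 'eef_rot': array([-5.38869452e-04,  9.80193338e-01,  1.98042185e-01, -1.51652435e-04]), 'wrist_force': array([ 0.46563064, -0.3636584 ,  0.11582514]), 'wrist_torque': array([-0.00228176, -0.0453191 , -0.00321589]), 'finger_force': 0.0, 'opening': 0.08530708642739031}
```

View pics/scene0.png

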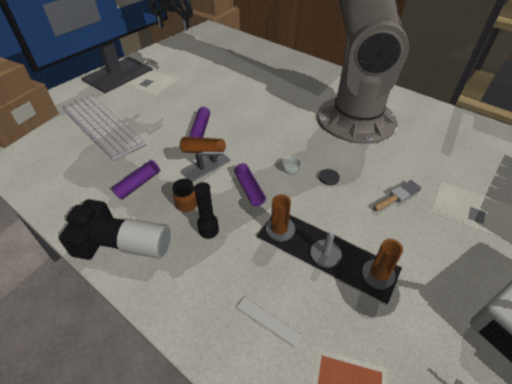

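View pics/top0.png

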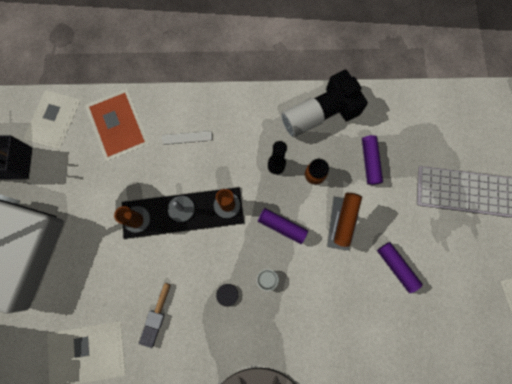

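```bash
cat >h.py <<'E'
from cell import robot,cams
import cv2,numpy as np
C={n:cams.get_calibration(n) for n in("scene","top")}
def ray(n,u,v):
    K=C[n]["K"];M=np.array(C[n]["camera_from_world"]);R,t=M[:3,:3],M[:3,3]
    d=np.array([(u-K[0][2])/K[0][0],-(v-K[1][2])/K[1][1],-1.])
    d=R.T@d; return -R.T@t,d/np.linalg.norm(d)
def plane(n,u,v,z):
    o,d=ray(n,u,v); return o+d*(z-o[2])/d[2]
def tri(a,b):
    (o,d),(p,e)=ray("scene",*a),ray("top",*b)
    s=np.linalg.lstsq(np.c_[d,-e],p-o,rcond=None)[0]
    P,Q=o+d*s[0],p+e*s[1]; return (P+Q)/2,np.linalg.norm(P-Q)
def proj(n,P):
    K=C[n]["K"];M=np.array(C[n]["camera_from_world"]);q=M[:3,:3]@P+M[:3,3]
    return K[0][0]*q[0]/-q[2]+K[0][2],K[1][1]*-q[1]/-q[2]+K[1][2]
def amber(im):
    h=cv2.cvtColor(im,cv2.COLOR_RGB2HSV); return cv2.inRange(h,(4,150,40),(20,255,255))
E
python3 - <<'E'
from h import *
T=[]
for n,(x,y,w,h) in {"scene":(172,126,66,60),"top":(315,182,66,72)}.items():
    im=cv2.imread(f"pics/{n}0.png")[:,:,::-1].copy()
    m=amber(im)
    for c in cv2.findContours(m,0,2)[0]:
        if cv2.contourArea(c)>60:
            r=cv2.minAreaRect(c); print(n,np.round(r[0],1),np.round(r[1],1),round(r[2],1),cv2.contourArea(c),np.round(cv2.boxPoints(r),1).tolist())
    T.append(cv2.resize(im[y:y+60,x:x+66],None,fx=6,fy=6,interpolation=2))
a=im[188:248,112:178+0]; 
cv2.imwrite("pics/crop1.png",np.hstack(T)[:,:,::-1])
s=cv2.imread("pics/scene0.png")[185:300,250:410]; t=cv2.imread("pics/top0.png")[175:250,110:250]
cv2.imwrite("pics/crop2.png",np.vstack([cv2.resize(s,(417,300),interpolation=2),cv2.resize(t,(417,223),interpolation=2)]))
E
```

```text
scene [349.5 370.5] [61. 25.] -0.0 1048.5 [[319.0, 383.0], [319.0, 358.0], [380.0, 358.0], [380.0, 383.0]]
scene [386.1 259.6] [20.5 41.2] 23.6 702.5 [[368.3999938964844, 274.3999938964844], [384.8999938964844, 236.60000610351562], [403.70001220703125, 244.8000030517578], [387.20001220703125, 282.6000061035156]]
scene [280.3 214. ] [16.2 38.1] 3.6 523.0 [[271.0, 232.5], [273.29998779296875, 194.5], [289.5, 195.5], [287.20001220703125, 233.5]]
scene [185.4 201.4] [18.1 21.2] 81.0 268.5 [[173.5, 194.10000610351562], [194.5, 190.8000030517578], [197.3000030517578, 208.6999969482422], [176.39999389648438, 212.0]]
scene [202.5 144.5] [13. 43.] 90.0 474.5 [[181.0, 138.0], [224.0, 138.0], [224.0, 151.0], [181.0, 151.0]]
top [122.9 214.3] [15.7 16.5] 63.4 187.5 [[112.0, 211.0], [126.80000305175781, 203.60000610351562], [133.8000030517578, 217.60000610351562], [119.0, 225.0]]
top [347.1 219.5] [16.  52.8] 13.1 754.5 [[333.29998779296875, 243.39999389648438], [345.29998779296875, 192.0], [360.8999938964844, 195.60000610351562], [348.8999938964844, 247.10000610351562]]
top [225.4 197.5] [18.9 17. ] 57.5 220.5 [[213.10000610351562, 194.10000610351562], [227.5, 184.89999389648438], [237.6999969482422, 200.89999389648438], [223.3000030517578, 210.10000610351562]]
top [312.7 176. ] [20.1 12.5] 38.7 90.5 [[301.0, 174.60000610351562], [308.79998779296875, 164.8000030517578], [324.5, 177.39999389648438], [316.70001220703125, 187.10000610351562]]
top [116.  124.1] [51.8 38.3] 68.2 1861.0 [[88.69999694824219, 107.0999984741211], [124.19999694824219, 92.9000015258789], [143.39999389648438, 141.0], [107.9000015258789, 155.1999969482422]]
```

View pics/crop1.png

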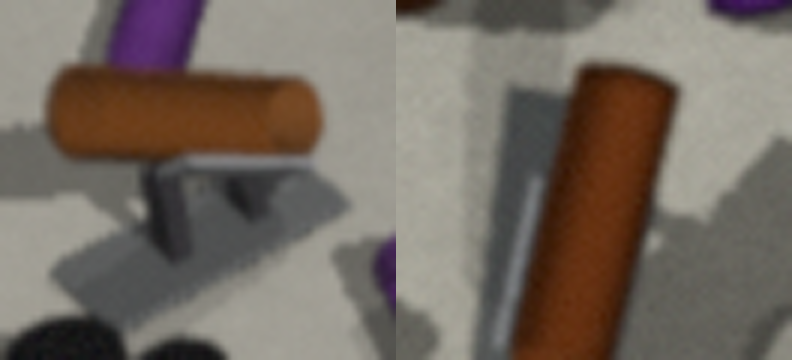

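View pics/crop2.png

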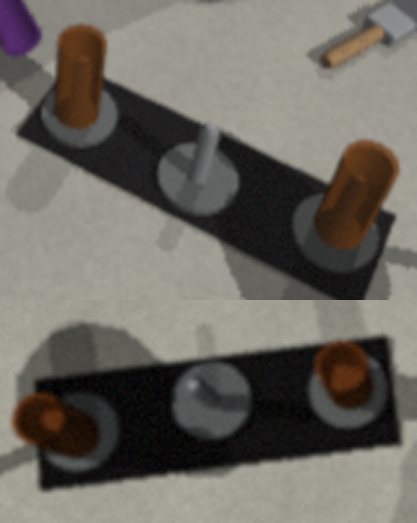

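```bash
python3 - <<'E'
from h import *
N={};S={};L={}
for n,roi in {"scene":(175,130,60,30),"top":(325,185,42,68)}.items():
    im=cv2.imread(f"pics/{n}0.png")[:,:,::-1].copy(); m=amber(im); k=np.zeros_like(m); x,y,w,h=roi; k[y:y+h,x:x+w]=m[y:y+h,x:x+w]
    p=np.argwhere(k)[:,::-1].astype(np.float32); l=cv2.fitLine(p,2,0,.01,.01).ravel(); c,d=l[2:],l[:2]
    s=(p-c)@d; S[n]=[s.min()-.5,s.max()+.5]; L[n]=(c,d)
    a,b=ray(n,*(c-20*d)),ray(n,*(c+20*d)); nn=np.cross(a[1],b[1]); N[n]=(nn/np.linalg.norm(nn),a[0]); print(n,c,d,S[n])
ax=np.cross(N["scene"][0],N["top"][0]); ax/=np.linalg.norm(ax); ax*=np.sign(ax[0])  # mouth->closed
A=np.array([N["scene"][0],N["top"][0],ax]); q=np.linalg.solve(A,[N["scene"][0]@N["scene"][1],N["top"][0]@N["top"][1],ax@np.array([.58,-.25,.1])])
print("axis",ax,"incl",np.degrees(np.arcsin(ax[2])),"yaw",np.degrees(np.arctan2(ax[1],ax[0])),"pt",q)
R=.023
for n in S:
    c,d=L[n]
    o=ray(n,*c)[0]
    def sil(P):   # extents in image of end circle at P
        e=np.cross(ax,[0,0,1.]);e/=np.linalg.norm(e);f=np.cross(e,ax)
        v=[(np.array(proj(n,P+R*(np.cos(t)*e+np.sin(t)*f)))-c)@d for t in np.linspace(0,6.28,120)]; return min(v),max(v)
    from scipy.optimize import brentq
    sg=np.sign((np.array(proj(n,q+.05*ax))-np.array(proj(n,q)))@d)
    for nm,kind in(("closed",sg),("mouth",-sg)):
        i=1 if kind>0 else 0
        t=brentq(lambda t:sil(q+t*ax)[i]-S[n][i],-.2,.2); print(n,nm,round(t,4),q+t*ax)
f=tri((326,253.7),(180.8,208.6)); t=tri((330.6,233.7),(174.8,202.9)); print("foot",f,"tip",t)
print(plane("scene",326,253.7,.014),plane("top",180.8,208.6,.014))
print("tip planes",plane("scene",330.6,233.7,.092),plane("top",174.8,202.9,.092))
# foot contours
for n,roi in {"scene":(300,225,50,50),"top":(160,185,45,45)}.items():
    g=cv2.imread(f"pics/{n}0.png"); x,y,w,h=roi; k=(g[y:y+h,x:x+w].max(2)>70).astype(np.uint8)
    for c in cv2.findContours(k,0,1)[0]:
        if len(c)>25: print(n,cv2.contourArea(c),np.array(cv2.fitEllipse(c)[0])+[x,y],cv2.fitEllipse(c)[1:])
for nm,b in(("dryc top",(116,211)),("dryb top",(226,194))): print(nm,plane("top",*b,.119))
E
```

```text
scene [201.42775 144.75285] [0.999918   0.01280714] [np.float32(-20.96133), np.float32(23.099178)]
top [347.16156 219.37332] [ 0.23362218 -0.9723275 ] [np.float32(-27.090622), np.float32(26.76879)]
axis [ 0.86160247 -0.16450024  0.48018836] incl 28.69770461622102 yaw -10.809032828548485 pt [ 0.57087435 -0.257169    0.11391826]
scene closed 0.0058 [ 0.57589698 -0.25812794  0.11671747]
scene mouth -0.1226 [ 0.46522324 -0.23699771  0.05503678]
top closed 0.0094 [ 0.57897416 -0.25871544  0.11843244]
top mouth -0.1262 [ 0.46211598 -0.23640446  0.05330504]
foot (array([0.57054639, 0.21302195, 0.00894535]), np.float64(0.0024476695863145928)) tip (array([0.5715067 , 0.2118664 , 0.09253992]), np.float64(0.002184865209858998))
[0.57319672 0.21518695 0.014     ] [0.57018717 0.21085684 0.014     ]
tip planes [0.5705249  0.21266623 0.092     ] [0.57208414 0.21099565 0.092     ]
scene 208.5 [308.69354153 268.83127975] ((12.188272476196289, 33.36414337158203), 106.9139175415039)
scene 815.0 [329.37812996 242.29818916] ((37.27508544921875, 43.980228424072266), 23.65241050720215)
top 291.0 [180.45531464 208.14396858] ((21.506040573120117, 23.261388778686523), 58.544368743896484)
top 368.5 [175.74843216 189.5622983 ] ((9.941164016723633, 58.823707580566406), 86.70661163330078)
dryc top [0.54811746 0.35632491 0.119     ]
dryb top [0.58820932 0.07194447 0.119     ]
```

Request:
jog_arm --deltas '[[[1, 0.1, -0.05, 0, 0], [1, 0.3, -0.16, 0, 0], [1, 0.5, -0.27, 0, 0], [1, 0.7, -0.375, 0, 0], [1, 0.867, -0.464, 0, 0]]]' --squeeze 20

```text
time_s: 0.52
ee_pos: [0.338, -0.528, 0.2311]
eef_rot: [-0.0, 0.98, 0.199, 0.0]
wrist_force: [0.4, 0.4, -0.2]
opening: 0.0857
finger_force: 0.0
```

Request:
jog_arm --deltas '[[[1, 0.2, -0.107, 0, 0], [1, 0.4, -0.214, 0, 0], [1, 0.6, -0.32, 0, 0], [1, 0.75, -0.4, 0, 0], [1, 0.867, -0.464, 0, 0]]]'

```text
time_s: 0.93
ee_pos: [0.4123, -0.436, 0.2312]
eef_rot: [-0.0, 0.98, 0.199, 0.0]
wrist_force: [-0.1, -0.8, 0.3]
opening: 0.0852
finger_force: 0.0
```

Request:
jog_arm --deltas '[[[1, 0.2, -0.107, 0, 0], [1, 0.4, -0.214, 0, 0], [1, 0.6, -0.32, 0, 0], [1, 0.75, -0.4, 0, 0], [1, 0.867, -0.464, 0, 0]]]'

```text
time_s: 1.35
ee_pos: [0.4863, -0.3441, 0.2312]
eef_rot: [-0.0, 0.98, 0.199, 0.0]
wrist_force: [-0.4, -0.1, -0.4]
opening: 0.0854
finger_force: 0.0
```

Request:
jog_arm --deltas '[[[1, 0.2, -0.107, 0, 0.08], [1, 0.4, -0.214, 0, 0.16], [1, 0.6, -0.32, 0, 0.24], [1, 0.75, -0.4, 0, 0.32], [1, 0.867, -0.464, 0, 0.391], [1, 0.867, -0.464, 0, 0.391], [1, 0.867, -0.464, 0, 0.391]]]'

```text
time_s: 1.93
ee_pos: [0.5595, -0.2536, 0.231]
eef_rot: [-0.0, 0.996, -0.092, -0.0]
wrist_force: [-1.3, -1.1, -0.2]
opening: 0.0855
finger_force: 0.0
```

Request:
jog_arm --deltas '[[[1, 0, 0.01, 0.2, 0], [1, 0, 0.01, 0.4, 0], [1, 0, 0.01, 0.55, 0], [1, 0, 0.01, 0.65, 0], [1, 0, 0.01, 0.65, 0]]]'

```text
time_s: 2.35
ee_pos: [0.5571, -0.2565, 0.1509]
eef_rot: [-0.0, 0.996, -0.093, -0.002]
wrist_force: [-1.6, 0.3, 0.1]
opening: 0.0854
finger_force: 0.0
```

```bash
cat >look.py <<'E'
import sys
from h import *
k=sys.argv[1]; a=[int(x) for x in sys.argv[2:10]]; T=[]
for n,(u,v,w,h) in zip(("scene","top"),(a[:4],a[4:])):
    im=cams.capture(n); cv2.imwrite(f"pics/raw_{k}_{n}.png",im[:,:,::-1]); T.append(cv2.resize(im[v:v+h,u:u+w],(400,400*h//w),interpolation=2))
H=max(t.shape[0] for t in T); T=[cv2.copyMakeBorder(t,0,H-t.shape[0],0,0,0) for t in T]
cv2.imwrite(f"pics/look_{k}.png",np.hstack(T)[:,:,::-1])
E
python3 look.py a 150 80 110 120 290 160 110 120
```

```text
(no output)
```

View pics/look_a.png

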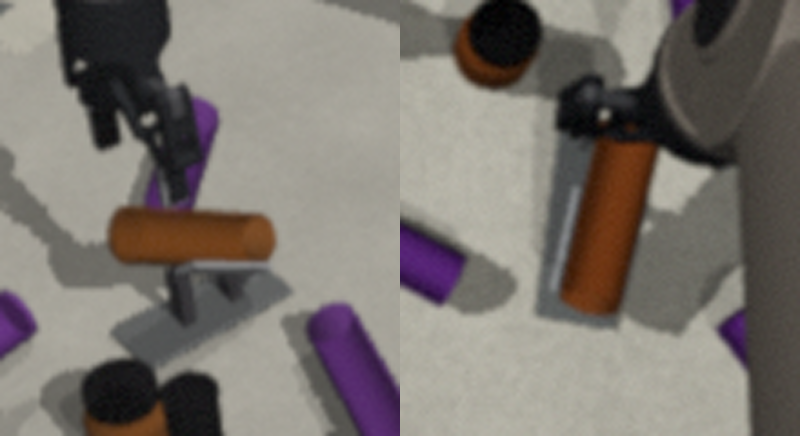

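Request:
jog_arm --deltas '[[[1, 0, 0, 0.15, 0], [1, 0, 0, 0.3, 0], [1, 0, 0, 0.42, 0], [1, 0, 0, 0.52, 0], [1, 0, 0, 0.55, 0], [1, 0, 0, 0.55, 0]]]'

```text
time_s: 2.95
ee_pos: [0.5589, -0.2564, 0.0873]
eef_rot: [-0.0, 0.996, -0.094, -0.0]
wrist_force: [-0.3, -0.2, 0.1]
opening: 0.0854
finger_force: 0.0
```

Request:
jog_arm --deltas '[[[0.4, 0, 0, 0, 0], [0.2, 0, 0, 0, 0], [0, 0, 0, 0, 0], [-0.1, 0, 0, 0, 0], [-0.2, 0, 0, 0, 0], [-0.3, 0, 0, 0, 0], [-0.4, 0, 0, 0, 0], [-0.5, 0, 0, 0, 0]]]' --squeeze 20

```text
time_s: 3.62
ee_pos: [0.5598, -0.2559, 0.0883]
eef_rot: [-0.0, 0.996, -0.094, 0.001]
wrist_force: [0.5, 2.9, 6.3]
opening: 0.0467
finger_force: 20.1
```

Request:
jog_arm --deltas '[[[-0.5, 0, 0, -0.05, 0], [-0.5, 0, 0, -0.12, 0], [-0.5, 0, 0, -0.2, 0], [-0.5, 0, 0, -0.3, 0], [-0.5, 0, 0, -0.4, 0], [-0.5, 0, 0, -0.45, 0], [-0.5, 0, 0, -0.5, 0], [-0.5, 0, 0, -0.5, 0], [-0.5, 0, 0, -0.5, 0]]]'

```text
time_s: 4.37
ee_pos: [0.5589, -0.2564, 0.1475]
eef_rot: [0.0, 0.996, -0.094, 0.0]
wrist_force: [-0.1, 0.3, -1.2]
opening: 0.0462
finger_force: 20.8
```

```bash
python3 look.py b 150 80 110 120 290 160 110 120; python3 -c "
from h import *
print(robot.get_obs()['wrist_torque'])"
```

```text
[ 0.00793641 -0.06950205 -0.02123897]
```

View pics/look_b.png

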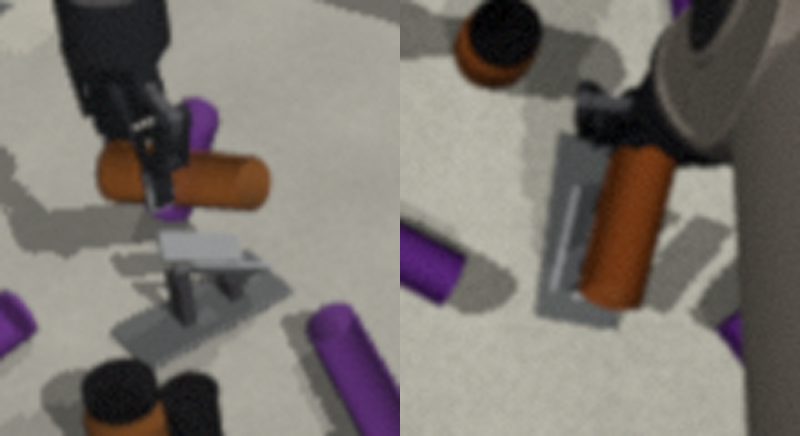

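```bash
python3 - <<'E'
from h import *
m,e=tri((220.3,130.8),(347.6,241)); print(m,e)
g=np.array(robot.get_obs()['ee_pos'])+[0,0,.0205]
d=g-m; print(d,np.linalg.norm(d),np.degrees(np.arcsin(d[2]/np.linalg.norm(d))))
# same from start pictures
m0,e0=tri((172+296/6,126+115/6),(315+(560-396)/6-0.5,182+63.)); print(m0,e0)
E
```

```text
[ 0.46022361 -0.23672401  0.10738132] 0.006037049578236275
[ 0.09832647 -0.01952495  0.05991423] 0.11678626895066106 30.865508652213105
[ 0.45608479 -0.2379788   0.04791643] 6.99919605139572e-05
```

Request:
jog_arm --deltas '[[[-0.5, 0, 0, -0.1, 0], [-0.5, 0, 0, -0.25, 0], [-0.5, 0, 0, -0.4, 0], [-0.5, 0, 0, -0.55, 0], [-0.5, 0, 0, -0.7, 0], [-0.5, 0, 0, -0.85, 0], [-0.5, 0, 0, -0.95, 0], [-0.5, 0, 0, -1, 0]]]'

```text
time_s: 5.13
ee_pos: [0.5594, -0.2566, 0.2694]
eef_rot: [0.0, 0.996, -0.094, 0.001]
wrist_force: [0.4, 0.1, -0.5]
opening: 0.0461
finger_force: 21.0
```

Request:
jog_arm --deltas '[[[-0.5, 0.01, -0.08, 0, 0], [-0.5, 0.02, -0.22, 0, 0], [-0.5, 0.04, -0.38, 0, 0], [-0.5, 0.06, -0.54, 0, 0], [-0.5, 0.08, -0.7, 0, 0], [-0.5, 0.091, -0.844, 0, 0]]]'

```text
time_s: 5.63
ee_pos: [0.5885, -0.1567, 0.266]
eef_rot: [-0.0, 0.996, -0.093, -0.001]
wrist_force: [0.7, 0.0, -0.4]
opening: 0.0462
finger_force: 21.0
```

Request:
jog_arm --deltas '[[[-0.5, 0.02, -0.17, 0, 0], [-0.5, 0.04, -0.34, 0, 0], [-0.5, 0.06, -0.51, 0, 0], [-0.5, 0.08, -0.68, 0, 0], [-0.5, 0.091, -0.844, 0, 0]]]'

```text
time_s: 6.05
ee_pos: [0.618, -0.0594, 0.266]
eef_rot: [-0.0, 0.996, -0.093, -0.001]
wrist_force: [0.9, -0.0, -1.5]
opening: 0.0462
finger_force: 21.0
```

Request:
jog_arm --deltas '[[[-0.5, 0.02, -0.17, 0, 0], [-0.5, 0.04, -0.34, 0, 0], [-0.5, 0.06, -0.51, 0, 0], [-0.5, 0.08, -0.68, 0, 0], [-0.5, 0.091, -0.844, 0, 0]]]'

```text
time_s: 6.47
ee_pos: [0.6475, 0.038, 0.2659]
eef_rot: [-0.0, 0.996, -0.093, -0.001]
wrist_force: [-0.3, -0.1, -1.3]
opening: 0.0463
finger_force: 21.0
```

Request:
jog_arm --deltas '[[[-0.5, 0.02, -0.17, 0, 0], [-0.5, 0.04, -0.34, 0, 0], [-0.5, 0.06, -0.51, 0, 0], [-0.5, 0.08, -0.68, 0, 0], [-0.5, 0.091, -0.844, 0, 0]]]'

```text
time_s: 6.88
ee_pos: [0.677, 0.1354, 0.2658]
eef_rot: [0.0, 0.996, -0.093, -0.001]
wrist_force: [-0.4, 0.5, -1.2]
opening: 0.0462
finger_force: 21.0
```

Request:
jog_arm --deltas '[[[-0.5, 0.02, -0.17, 0, -0.04], [-0.5, 0.04, -0.34, 0, -0.08], [-0.5, 0.06, -0.51, 0, -0.12], [-0.5, 0.07, -0.65, 0, -0.16], [-0.5, 0.08, -0.76, 0, -0.2], [-0.5, 0.091, -0.82, 0, -0.22], [-0.5, 0.091, -0.844, 0, -0.22], [-0.5, 0.091, -0.844, 0, -0.22]]]'

```text
time_s: 7.55
ee_pos: [0.7066, 0.2315, 0.2663]
eef_rot: [0.0, 0.998, 0.071, -0.001]
wrist_force: [-0.3, -0.6, -0.8]
opening: 0.0459
finger_force: 21.0
```

```bash
python3 look.py c 230 120 180 190 90 90 180 160
```

```text
(no output)
```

View pics/look_c.png

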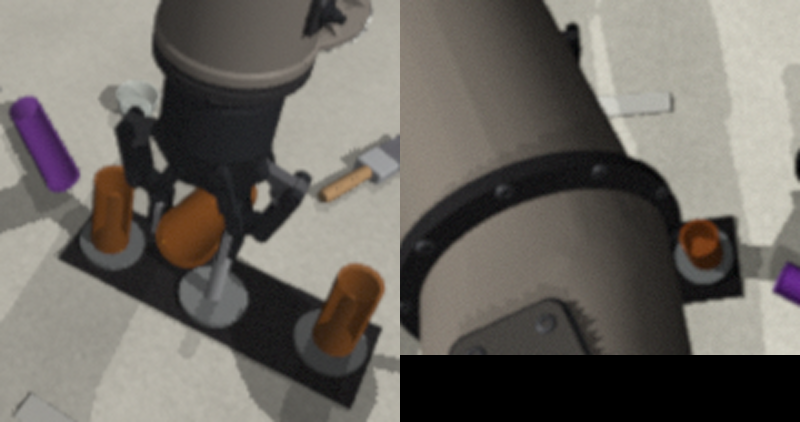

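Request:
jog_arm --deltas '[[[-0.5, 0, 0, 0.1, 0], [-0.5, 0, 0, 0.25, 0], [-0.5, 0, 0, 0.4, 0], [-0.5, 0, 0, 0.55, 0], [-0.5, 0, 0, 0.7, 0], [-0.5, 0, 0, 0.8, 0], [-0.5, 0, 0, 0.8, 0]]]'

```text
time_s: 8.23
ee_pos: [0.7057, 0.2297, 0.1679]
eef_rot: [0.001, 0.998, 0.071, -0.002]
wrist_force: [-0.9, -0.8, -1.6]
opening: 0.0459
finger_force: 21.0
```

Request:
jog_arm --deltas '[[[-0.5, 0, 0, 0.1, 0], [-0.5, 0, 0, 0.25, 0], [-0.5, 0, 0, 0.4, 0], [-0.5, 0, 0, 0.52, 0], [-0.5, 0, 0, 0.6, 0], [-0.5, 0, 0, 0.65, 0], [-0.5, 0, 0, 0.65, 0], [-0.5, 0, 0, 0.65, 0]]]'

```text
time_s: 8.9
ee_pos: [0.7073, 0.2311, 0.0938]
eef_rot: [-0.0, 0.997, 0.071, 0.0]
wrist_force: [0.1, 0.2, -1.3]
opening: 0.0459
finger_force: 21.0
```

```bash
python3 look.py d 230 120 180 190 90 90 180 160
```

```text
(no output)
```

View pics/look_d.png

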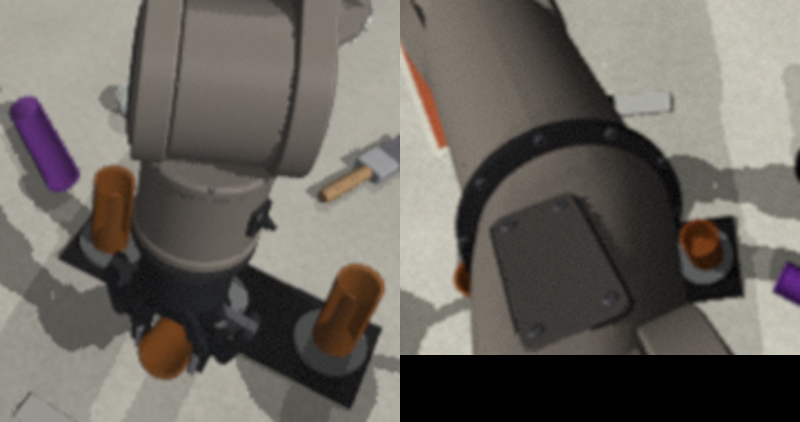

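Request:
jog_arm --deltas '[[[-0.5, -0.05, 0, 0, 0], [-0.5, -0.1, 0, 0, 0], [-0.5, -0.133, 0, 0, 0], [-0.5, -0.165, 0, -0.07, 0], [-0.5, -0.197, 0, -0.142, 0], [-0.5, -0.197, 0, -0.142, 0]]]'

```text
time_s: 9.5
ee_pos: [0.6841, 0.228, 0.1132]
eef_rot: [-0.0, 0.997, 0.071, 0.001]
wrist_force: [1.9, 0.3, -0.6]
opening: 0.0463
finger_force: 21.8
```

Request:
jog_arm --deltas '[[[-0.5, -0.03, 0, -0.05, 0], [-0.5, -0.06, 0, -0.095, 0], [-0.5, -0.096, 0, -0.141, 0], [-0.5, -0.135, 0, -0.185, 0], [-0.5, -0.175, 0, -0.225, 0], [-0.5, -0.216, 0, -0.266, 0], [-0.5, -0.216, 0, -0.266, 0]]]'

```text
time_s: 10.08
ee_pos: [0.6588, 0.2242, 0.1444]
eef_rot: [-0.0, 0.997, 0.071, 0.002]
wrist_force: [7.5, 0.7, 3.1]
opening: 0.0462
finger_force: 24.6
```

```bash
python3 look.py e 230 120 180 190 90 90 180 160
```

```text
(no output)
```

View pics/look_e.png

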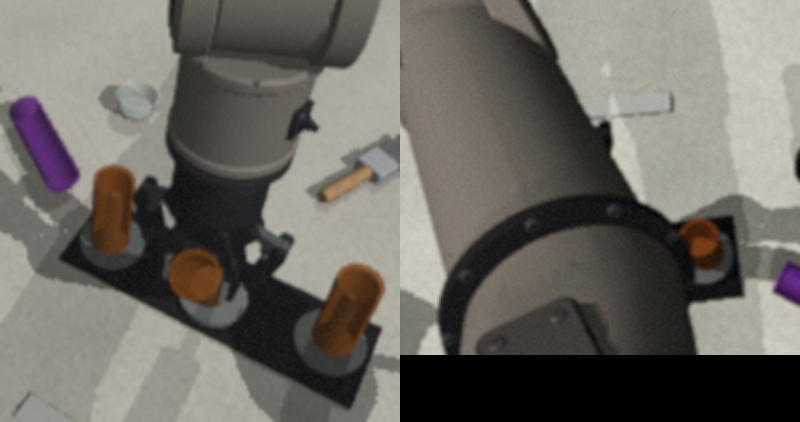

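```bash
python3 - <<'E'
from h import *
im=cv2.imread("pics/raw_e_scene.png")[:,:,::-1].copy(); m=amber(im)
x0,y0=300,226; 
for v in range(y0,264,1): print(v,''.join('#' if m[v,u] else ('o' if im[v,u].max()>95 else '.') for u in range(x0,345)))
g=robot.get_obs()['ee_pos']+np.array([0,0,.022]); ex=np.array([.990,.141,0]); 
for a in (31,45,60,75,90):
    c,s=np.cos(np.radians(a)),np.sin(np.radians(a)); U=ex*c+np.array([0,0,s])
    print(a,np.round(proj("scene",g+.023*U),1),np.round(proj("scene",g-.117*U),1))
print("tcp",proj("scene",g),"pin tip",proj("scene",np.array([.571,.212,.094])),"base",proj("scene",np.array([.571,.212,.014])))
E
```

```text
226 .............................................
227 .............................................
228 .............................................
229 ...........................................oo
230 .........................................oooo
231 ........................................ooooo
232 ..............######....................ooooo
233 ............###########.................ooooo
234 ..........##############.................oooo
235 .........#################...............oooo
236 ........##################...............oooo
237 ........###################..............oooo
238 .......#####################..............ooo
239 .......######################................
240 .......#######################...............
241 .......#######################...............
242 ......########################...............
243 ......########################...............
244 ......#########################..............
245 ......########################...............
246 ......########################...............
247 ......#######################................

[... 460 characters left out ...]
.......oooooo..........ooooooooooo.....
258 ..............ooooo........ooooooooooooo.....
259 o..............ooo........oooooooooooo.......
260 ooo.............oo........ooooooooooo........
261 oooo.....................oooooooooooo........
262 oooooo..................oooooooooooo.........
263 oooooooo................oooooooooooo.........
31 [315.5 246.7] [332.9 226.7]
45 [316.5 244.2] [328.4 237.8]
60 [317.8 241.3] [323.2 250. ]
75 [319.1 238.6] [317.6 261.8]
90 [320.3 236.2] [312.  272.8]
tcp (np.float64(318.7960944907283), np.float64(242.952865965549)) pin tip (np.float64(330.3788492740458), np.float64(233.16916517556737)) base (np.float64(325.3444424815573), np.float64(252.4194630268322))
```

Request:
jog_arm --deltas '[[[-0.5, 0, 0, -0.04, 0], [-0.5, -0.035, 0, -0.08, 0], [-0.5, -0.07, 0, -0.11, 0], [-0.5, -0.105, 0, -0.135, 0], [-0.5, -0.14, 0, -0.16, 0], [-0.5, -0.18, 0, -0.185, 0], [-0.5, -0.22, 0, -0.205, 0], [-0.5, -0.22, 0, -0.205, 0]]]'

```text
time_s: 10.85
ee_pos: [0.6312, 0.2202, 0.1677]
eef_rot: [-0.0, 0.997, 0.071, 0.0]
wrist_force: [2.0, -0.8, -1.8]
opening: 0.0461
finger_force: 27.7
```

Request:
jog_arm --deltas '[[[-0.5, -0.03, 0, -0.02, 0], [-0.5, -0.06, 0, -0.04, 0], [-0.5, -0.09, 0, -0.05, 0], [-0.5, -0.12, 0, -0.06, 0], [-0.5, -0.15, 0, -0.07, 0], [-0.5, -0.18, 0, -0.08, 0], [-0.5, -0.21, 0, -0.085, 0], [-0.5, -0.23, 0, -0.09, 0], [-0.5, -0.23, 0, -0.09, 0]]]'

```text
time_s: 11.6
ee_pos: [0.6043, 0.2163, 0.1781]
eef_rot: [-0.0, 0.997, 0.071, 0.0]
wrist_force: [3.1, 0.8, 1.0]
opening: 0.0463
finger_force: 28.1
```

```bash
cat >st.py <<'E'
from h import *
im=cams.capture("scene"); m=amber(im)
x0,y0=296,205
for v in range(y0,276,1): print(v,''.join('#' if m[v,u] else ('o' if im[v,u].max()>95 else '.') for u in range(x0,350)))
o=robot.get_obs(); g=o['ee_pos']+np.array([0,0,.022]); ex=np.array([.990,.141,0]); print(o['ee_pos'],o['wrist_torque'])
for a in (70,80,90,100):
    c,s=np.cos(np.radians(a)),np.sin(np.radians(a)); U=ex*c+np.array([0,0,s])
    print(a,np.round(proj("scene",g+.023*U),1),np.round(proj("scene",g-.117*U),1))
E
python3 st.py
```

```text
205 ooooooooooooooooooo.......###################o........
206 ooooooooooooooooooo.......####################........
207 ooooooooooooooooooo......#####################........
208 ooooooooooooooooooo......#####################........
209 ooooooooooooooooooo......######################.......
210 oooooooooooooooooo.......#######################......
211 oooooooooooooooooo.......######################o......
212 ooooooooooooooooooo......#######################......
213 oooooooooooooooooooo.....######################o......
214 oooooooooooooooooooo.....######################o......
215 ooooooooooooooooooooo....######################.......
216 oooooooooooooooooooooo...######################.......
217 ooooooooooooooooooooooo..#####################........
218 ..ooooooooooooooooooooo..#####################........
219 ....oooooooooooooooooooo.#####################........
220 ......ooooooooooooooooo..####################.........
221 ........ooooooooooooooo.#####################.........
222 ..........ooooooooooooo.#####################........o
223 ............ooooooooooo.##########
[... 2586 characters left out ...]
..............................
268 oooooooooooooooooooooo................................
269 oooooooooooooooooooooooo..............................
270 oooooooooooooooooooooooooo............................
271 oooooooooooooooooooooooooooo..........................
272 oooooooooooooooooooooooooooooo........................
273 oooooooooooooooooooooooooooooooo......................
274 oooooooooooooooooooooooooooooooooo....................
275 oooooooooooooooooooooooooooooooooooo..................
[0.60445554 0.21625699 0.17795861] [ 0.00702924 -0.90205363 -0.02987336]
70 [332.1 209.4] [330.9 232.2]
80 [333.  207.7] [327.3 239.6]
90 [333.8 206.3] [323.7 246.4]
100 [334.5 205.1] [320.3 252.5]
```

Request:
jog_arm --deltas '[[[-0.5, -0.015, 0, 0, 0], [-0.5, -0.03, 0, 0, 0], [-0.5, -0.045, 0, 0, 0], [-0.5, -0.055, 0, 0, 0], [-0.5, -0.055, 0, 0, 0]]]'

```text
time_s: 12.07
ee_pos: [0.5977, 0.2153, 0.1777]
eef_rot: [-0.0, 0.997, 0.071, -0.0]
wrist_force: [3.0, 0.3, 0.9]
opening: 0.046
finger_force: 28.2
```

Request:
jog_arm --deltas '[[[-0.5, 0.03, 0, 0, 0], [-0.5, 0.08, 0, -0.1, 0], [-0.5, 0.1, 0, -0.25, 0], [-0.5, 0.1, 0, -0.4, 0], [-0.5, 0.1, 0, -0.5, 0], [-0.5, 0.1, 0, -0.5, 0], [-0.5, 0.1, 0, -0.5, 0]]]'

```text
time_s: 12.65
ee_pos: [0.6097, 0.217, 0.2375]
eef_rot: [-0.0, 0.997, 0.071, -0.0]
wrist_force: [1.1, -0.5, -2.1]
opening: 0.0463
finger_force: 28.0
```

```bash
sed -i 's/205,/180,/;s/x0,y0=296,205/x0,y0=296,185/;s/range(y0,276,1)/range(y0,250,2)/;s/,350)/,360)/' st.py; python3 st.py
```

```text
185 oooooooooooooooooooooo........##################oo..............
187 oooooooooooooooooooooo.......######################.............
189 oooooooooooooooooooooo.......#######################............
191 ooooooooooooooooooooo.......########################............
193 ooooooooooooooooooooo.......#########################...........
195 oooooooooooooooooooooo.....#########################o...........
197 ooooooooooooooooooooooo....#########################............
199 ooooooooooooooooooooooooo...#######################.........oooo
201 oooooooooooooooooooooooooo..######################..........oooo
203 oooooooooooooooooooooooooo.#######################.........ooooo
205 ooooooooooooooooooooooooo..######################.........oooooo
207 ooooooooooooooooooooooooo..######################........ooooooo
209 ooooooooooooooooooooooooo.######################...ooooooooooooo
211 ooooooooooooooooooooooooo.#####################ooooooooooooooooo
213 oooooooooooooooooooooooo.######################ooooooooooooooooo
215 oooooooooooooooooooooooo.#####################ooooooooooooooo
[... 674 characters left out ...]
ooooooooooooooooooo
237 .......................##################..ooooooooooooooooooooo
239 ..........................##############.......ooooooooooooooooo
241 .......................oo.....###ooo...............ooooooooooooo
243 ........................oooo....ooooo.................oooooooooo
245 ...........................o...ooooooo....................oooooo
247 ................ooo............oooooooo.......................oo
249 ...............ooooooo........oooooooooooo......................
[0.60937632 0.2168687  0.23680356] [ 0.00794271  0.0033714  -0.02574115]
70 [336.2 190.5] [334.2 217.8]
80 [337.  188.8] [330.4 225.4]
90 [337.9 187.3] [326.7 232.4]
100 [338.6 186.1] [323.1 238.7]
```

Request:
jog_arm --deltas '[[[-0.5, -0.06, 0, 0, 0], [-0.5, -0.14, 0, 0, 0], [-0.5, -0.22, 0, 0, 0], [-0.5, -0.28, 0, 0, 0], [-0.5, -0.32, 0, 0, 0], [-0.5, -0.32, 0, 0, 0], [-0.5, -0.32, 0, 0, 0]]]'

```text
time_s: 13.28
ee_pos: [0.5718, 0.2115, 0.238]
eef_rot: [-0.0, 0.997, 0.071, 0.0]
wrist_force: [0.5, 0.8, -0.0]
opening: 0.0461
finger_force: 28.0
```

```bash
sed -i 's/range(y0,250,2)/range(y0,266,2)/;s/print(a,/print(a,np.round(proj("scene",g-.117*U+.023*np.array([.75,.6,0])),1),/' st.py; python3 st.py; python3 -c "
from h import *
print(proj('scene',np.array([.571,.212,.094])))"
```

```text
185 ooooooooooooooooooooooooooooooo.....######################......
187 ooooooooooooooooooooooooooooooooo..#######################......
189 oooooooooooooooooooooooooooooooooo.######################.......
191 ooooooooooooooooooooooooooooooooo..######################.......
193 ooooooooooooooooooooooooooooooooo.######################........
195 ooooooooooooooooooooooooooooooooo.#####################.....o..o
197 oooooooooooooooooooooooooooooooo.#####################oooooooooo
199 oooooooooooooooooooooooooooooooo.#####################oooooooooo
201 ooooooooooooooooooooooooooooooo..####################ooooooooooo
203 ooooooooooooooooooooooooooooooo.#####################ooooooooooo
205 ooooooooooooooooooooooooooooooo.####################oooooooooooo
207 oooooooooooooooooooooooooooooo.####################ooooooooooooo
209 oooooooooooooooooooooooooooooo.####################ooooooooooooo
211 ooooooooooooooooooooooooooooo.####################oooooooooooooo
213 ooooooooooooooooooooooooooooo.####################oooooooooooooo
215 oooooooooooooooooooooooooooo..###################oooooooooooo
[... 1341 characters left out ...]
oo......ooooooooooooooo...................
257 o................ooooooo.......ooooooooooooo....................
259 ooooo..............ooo........oooooooooooo......................
261 oooooooo.....................ooooooooooo........................
263 oooooooooooo................oooooooooooo........................
265 oooooooooooooooo.............oooooo.............................
[0.57207282 0.21158446 0.23792845] [0.0287661  0.01895193 0.03601523]
70 [342.3 213.8] [343.7 177.7] [340.6 206.2]
80 [338.6 221.3] [344.5 176.1] [337.  213.5]
90 [335.  228.2] [345.3 174.7] [333.4 220.2]
100 [331.5 234.4] [346.  173.5] [330. 226.]
(np.float64(330.3788492740458), np.float64(233.16916517556737))
```

Request:
jog_arm --deltas '[[[-0.5, 0, 0, 0.06, 0], [-0.5, 0, 0, 0.16, 0], [-0.5, 0, 0, 0.28, 0], [-0.5, 0, 0, 0.4, 0], [-0.5, 0, 0, 0.52, 0], [-0.5, 0, 0, 0.64, 0], [-0.5, 0, 0, 0.76, 0], [-0.5, 0, 0, 0.85, 0], [-0.5, 0, 0, 0.9, 0], [-0.5, 0, 0, 0.9, 0]]]'

```text
time_s: 14.17
ee_pos: [0.5711, 0.2113, 0.1278]
eef_rot: [0.0, 0.997, 0.071, -0.001]
wrist_force: [-0.2, -0.8, -1.5]
opening: 0.0462
finger_force: 28.0
```

Request:
jog_arm --deltas '[[[-0.5, 0, 0, 0.02, 0], [-0.5, 0, 0, 0.04, 0], [-0.5, 0, 0, 0.06, 0], [-0.5, 0, 0, 0.08, 0], [-0.5, 0, 0, 0.1, 0], [-0.5, 0, 0, 0.1, 0], [-0.5, 0, 0, 0.1, 0]]]'

```text
time_s: 14.75
ee_pos: [0.5719, 0.2116, 0.1177]
eef_rot: [-0.0, 0.997, 0.071, -0.0]
wrist_force: [0.4, 1.0, -1.5]
opening: 0.0461
finger_force: 28.0
```

Pin is inside the bore with no contact force; easing down in small steps.

Request:
jog_arm --deltas '[[[-0.5, 0, 0, 0.01, 0], [-0.5, 0, 0, 0.02, 0], [-0.5, 0, 0, 0.03, 0], [-0.5, 0, 0, 0.04, 0], [-0.5, 0, 0, 0.04, 0]]]'

```text
time_s: 15.17
ee_pos: [0.5717, 0.2115, 0.1126]
eef_rot: [0.0, 0.997, 0.071, -0.0]
wrist_force: [-0.8, -0.3, -0.7]
opening: 0.0458
finger_force: 28.0
```

Request:
jog_arm --deltas '[[[-0.5, 0, 0, 0.008, 0], [-0.5, 0, 0, 0.016, 0], [-0.5, 0, 0, 0.024, 0], [-0.5, 0, 0, 0.024, 0], [-0.5, 0, 0, 0.024, 0]]]'

```text
time_s: 15.58
ee_pos: [0.5728, 0.2119, 0.1118]
eef_rot: [-0.0, 0.997, 0.071, 0.001]
wrist_force: [-4.5, -2.6, 21.1]
opening: 0.0459
finger_force: 29.7
```

Request:
jog_arm --deltas '[[[-0.5, 0, 0, -0.007, 0], [-0.5, 0, 0, -0.014, 0], [-0.5, 0, 0, -0.014, 0]]]'

```text
time_s: 15.83
ee_pos: [0.572, 0.2116, 0.1119]
eef_rot: [-0.0, 0.997, 0.071, 0.0]
wrist_force: [-0.8, -0.3, 4.5]
opening: 0.0463
finger_force: 28.4
```

```bash
sed -i 's/x0,y0=296,185/x0,y0=296,205/;s/range(y0,266,2)/range(y0,282,2)/' st.py; python3 st.py; python3 look.py f 270 180 150 120 90 150 180 100
```

```text
205 oooooooooooooo..................................................
207 oooooooooooooo..................................................
209 oooooooooooooooo...............oooooo......................ooooo
211 ooooooooooooooooooooo.........oooooooooooo...............ooooooo
213 oooooooooooooooooooooo.......#############ooo............ooooooo
215 oooooooooooooooooooooo......#################............oooooo.
217 ooooooooooooooooooooo......##################.............ooo...
219 ....ooooooooooooooooo......####################.................
221 ........ooooooooooooo......####################.................
223 ............ooooooooooo....####################o................
225 ................oooooooo...###################..................
227 ....................ooooo..###################........oooo....oo
229 ..........................###################........ooooooooooo
231 .........................####################.......oooooooooooo
233 ........................####################.......ooooooooooooo
235 ........................###################oooooooooooooooooo
[... 1144 characters left out ...]
................................
271 oooooooooooooooooooooooooooo....................................
273 oooooooooooooooooooooooooooooooo................................
275 oooooooooooooooooooooooooooooooooooo............................
277 oooooooooooooooooooooooooooooooooooooo..........................
279 oooooooooooooooooooooooooooooooooooooooo........................
281 ooooooooooooooooooooooooooooooooooooooooooo.....................
[0.57204617 0.21170865 0.11194374] [-0.16492172  0.13478231  0.02660192]
70 [333.1 246.1] [333.1 219. ] [331.8 238.8]
80 [329.8 253.2] [333.8 217.5] [328.5 245.6]
90 [326.4 259.7] [334.5 216.2] [325.2 252. ]
100 [323.2 265.7] [335.2 215.1] [322.  257.7]
```

Request:
jog_arm --deltas '[[[0.1, 0, 0, 0, 0], [0.15, 0, 0, 0, 0], [0.2, 0, 0, 0, 0], [0.3, 0, 0, 0, 0], [0.4, 0, 0, 0, 0], [0.5, 0, 0, 0, 0], [0.6, 0, 0, 0, 0], [0.7, 0, 0, 0, 0], [0.7, 0, 0, 0, 0]]]'

```text
time_s: 16.73
ee_pos: [0.5719, 0.2116, 0.1117]
eef_rot: [-0.0, 0.997, 0.071, 0.0]
wrist_force: [0.6, -0.3, -0.6]
opening: 0.0727
finger_force: 0.0
```

Request:
jog_arm --deltas '[[[0.7, 0, 0, -0.06, 0], [0.7, 0, 0, -0.15, 0], [0.7, 0, 0, -0.3, 0], [0.7, 0, 0, -0.45, 0], [0.7, 0, 0, -0.65, 0], [0.7, 0, 0, -0.85, 0], [0.7, 0, 0, -1, 0], [0.7, 0, 0, -1, 0]]]'

```text
time_s: 17.4
ee_pos: [0.5735, 0.2124, 0.237]
eef_rot: [-0.001, 0.997, 0.071, 0.003]
wrist_force: [0.1, 0.8, 0.1]
opening: 0.073
finger_force: 0.0
```

Request:
jog_arm --deltas '[[[0.7, -0.2, 0, -0.1, 0], [0.7, -0.4, 0, -0.2, 0], [0.7, -0.6, 0, -0.3, 0], [0.7, -0.8, 0, -0.4, 0], [0.7, -1, 0, -0.5, 0], [0.7, -1, 0, -0.5, 0], [0.7, -1, 0, -0.5, 0]]]'

```text
time_s: 17.98
ee_pos: [0.4527, 0.1947, 0.2933]
eef_rot: [-0.0, 0.997, 0.071, 0.001]
wrist_force: [0.1, -0.3, -0.4]
opening: 0.0728
finger_force: 0.0
```

```bash
python3 look.py g 150 120 270 190 90 120 260 160
```

```text
(no output)
```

View pics/look_g.png

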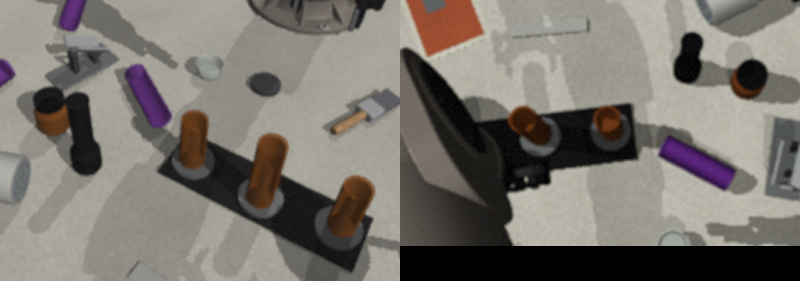

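The picture shows the tube upright on the middle peg, with its rim on the foot at about (262,200) in the scene view. The two drying tubes, the torch and the jar look to be where they were, and the gripper is clear.

```bash
python3 -c "
from cell import robot
print(robot.job_done())"
```

```text
the job is handed in; nothing more can be done
None
```

The amber tube stands upright, mouth-down and flush on the empty peg's foot; the last picture shows the drying tubes, torch and jar where they were, and I handed the job in at about 18 s.

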